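# Pack the column-change kit into its divided tote

## Task

Pack the column-change kit in the open tote. Slide its divider away from you so that the long column fits flat in the near compartment and the round tin still fits in the far one; then lay the long column along the left side of the near compartment and the short column beside it along the right side, both straight along the tote. Stand the tin in the far compartment, behind the columns, and set the small screw pot upright and centred on top of the tin.

Things in the scene. Friction and masses are not known exactly. Their poses are not given: they have to be found in the camera images.
- tote: Grey plastic open tote, fixed to the bench, outside 280 x 132 x 30 mm, walls and floor 4 mm (inside 272 x 124 mm, floor top 4 mm above the bench). Origin: centre of its underside. x runs along its length, from the near end (towards the robot, with the label holder) to the far end; y points to its left side as the robot sees it; z up. A cross divider splits it into a near and a far compartment.
- divider (a joint): Position of the tote's sliding divider in m, 0 to 0.140; grows as the divider moves to the far end. The divider is a 5 mm thick aluminium plate across the whole inside, up to the rim; its centre lies at tote x = -0.040 + this value, so the near compartment is 0.0935 + value long and the far one 0.1735 - value. It starts between 0.005 and 0.055, where the long column does not fit. About 2 N moves it and it stays where it is left.
- divider_tab (a point): Point on the divider's black grip tab, 50 mm above the bench, in the middle of the tab; axes as the tote's. The tab stands on the middle of the plate: 12 mm thick (along tote x), 40 mm wide (along tote y), from 30 to 62 mm above the bench. Pinch it across its thickness, or push it.
- column_long: The long steel chromatography column, lying: a pale metal rod 174 mm long over its red end plugs, 18 mm wide and 16 mm high at its end fittings, the barrel between looks thinner but fingers close on it at about 18 mm; grasp near the middle; 0.16 kg nominal. Origin: middle of its length, on its underside; its own y runs along its length (either way round will do); z up.
- column_short: The short steel chromatography column, lying, like the long one but 144 mm long and without red plugs (a red-capped marker pen may lie near and is not part of the kit). Origin: middle of its length, on its underside; its own y runs along its length (either way round will do); z up.
- filter_tin: Low round tin with a flat green lid, 58 mm across and 24 mm high; grasp across its diameter. Origin: centre of its underside; z up.
- septa_pot: Small white screw pot with an orange lid, standing upright, 37 mm across the body, lid 40 mm across, 42 mm high. Origin: centre of its underside; z up.
Not all that is in view belongs to the job. What is shaped like the septa_pot but green is not meant.

How it is judged (in metres and radians):
At the end, for the whole second after the job is handed in: Divider at 0.080 to 0.116; both columns flat in the near compartment, clear of its ends, within 0.15 rad of the tote's length, long one 10 to 50 mm left of the centre line, short one 10 to 50 mm right; tin flat in the far compartment; pot upright on its lid within 12 mm of centre; all at rest (value of joint divider between 0.08 and 0.116 m and y of column_long in the frame of tote between 0.01 and 0.05 m and x of column_long in the frame of tote between -0.053 and 0 m and x of column_long in the frame of divider_tab below -0.085 m and z of each of column_long, column_short, filter_tin in the frame of tote below 0.009 m and angle between the y axis of each of column_long, column_short and the x axis of tote, either way round below 0.15 rad and y of column_short in the frame of tote between -0.05 and -0.01 m and x of column_short in the frame of tote between -0.068 and 0.02 m and x of column_short in the frame of divider_tab below -0.07 m and y of filter_tin in the frame of tote between -0.037 and 0.037 m and x of filter_tin in the frame of divider_tab above 0.028 m and x of filter_tin in the frame of tote below 0.111 m and angle between each of filter_tin, septa_pot's own z axis and vertical below 0.1 rad and horizontal distance between septa_pot and filter_tin below 0.012 m and z of septa_pot in the frame of filter_tin between 0.021 and 0.028 m and linear speed of each of column_long, column_short, filter_tin, septa_pot below 0.02 m/s); the robot touches nothing.
It also fails if it takes over 125 s, if anything falls off the work surface, if the arm or the gripper's body presses on something with over 40 N, if the wrist force passes 120 N, or if a joint passes its speed limit or range.

## Robot

A 7-joint arm with a two-finger parallel gripper is mounted at the origin on a cart in front of the work surface, level with it; the furniture and walls round the work are solid. World frame = base frame: x ahead of the robot, y to its left, z up, the work surface at z = 0. Lengths are in mm, angles in rad, forces in N, time in s.
With the tool pointing down it reaches from about 400 to 850 mm from the base axis. Payload 4.5 kg.
Tool frame: the origin (TCP) lies on the centre line of the jaws, within the pads' length; the fingertips stand 25 mm ahead of it and the grasp point (between the pads) lies 6 mm ahead of it; z points along the fingers, y is the line along which they close (so a half turn about z gives the same grasp; the last joint's range is limited). The gripper opens to 88 mm and grips with 3 to 60 N. Pads are 18 mm wide; open, the fingers measure 123 mm over their backs; the gripper's body (75 mm by 187 mm) begins 45 mm behind the grasp point.
Start: joints at [-1.301, 0.689, -0.195, 1.565, 0.157, 0.902, -0.215], TCP at [145.991, 607.732, 263.743] pointing down, gripper open.
Joint ranges: [-3.01, 3.01], [-0.46, 2.08], [-1.47, 1.51], [0.13, 2.56], [-1, 4.14], [0.04, 2.09], [-2.66, 2.66]. Speed limits (rad/s): [2.57, 2.57, 3.14, 3.14, 3.14, 3.14, 3.14].

## Interface

Orientations are given as a rotation vector (axis times angle).
In Python, from cell import r gives the robot as it stands.
- The arm moves only by the tool jog_arm, never from a script. Its argument "series" is a list of rows, each a list of 3 entries, a list of its own where there are three numbers: the shift along the tool's x, y, z in cm, then the turn, a rotation vector about the tool's x, y, z in degrees, then the opening, from -1 (shut) to 1 (fully open), so that 0 is half open. In form: [[[dx, dy, dz], [ax, ay, az], hand], ...]. A call has 1 to 10 rows; each row is the pose to reach, as a shift and turn from the pose commanded when the call began, along the tool's axes at that moment; what a row does not reach only later rows make up. A row lasts 1/10 s, in which the tool goes at most 50 mm and 8.59 degrees, less where a joint would pass 70% of its speed; a pose out of reach is approached as far as the arm can. A call with a gripper value outside its range is refused whole. The fingers move at their own pace and stop on an object; "grip_force" is the grip in N (left out, the last holds). Time passes only in rows, so rows that repeat a pose let the fingers close. It gives the time, the measured TCP pose, the force, the opening and the grip force at its end, in the units of the state.
- r.state(): the state, without advancing time (a new reading comes with each control period).
- r.capture(name): name is "scene" or "side" or "wrist"; returns the picture (384x512x3 uint8, blue, green, red); there is no depth.
- r.camera_params(name): a dict with "fovy" (degrees; the focal length in pixels is half the picture's height over the tangent of half this angle, whatever the lens; pixels are square), "cx", "cy" (the principal point, pixels), "R" (3x3) and "t" (3): a world point X has camera coordinates R X + t. Camera axes: x right, y down, z forward; pixel columns grow to the right and rows downward; lengths in mm; the calibration is good to about 2 mm. The wrist camera is an equidistant fisheye: a pixel r from the principal point sees the ray r / f radians off the axis. A picture is of the moment at which its call begins: read the wrist's pose just before it. camera_params takes no time and is no camera call; for the wrist camera it gives the pose at the moment of the call.
- r.close_job(): hands the job in; it is judged then, once.
The state is a dict: "clock": time; "joints": joint angles; "joint_velocities": joint speeds; "tau": joint torques, N m; "ee_pos": TCP position; "tcp_rot": TCP orientation; "wrist_force": force on the tool from outside, world axes, zero at the start; "wrist_torque": the same for the moment, N m; "opening": opening from 0.0 (shut) to 1.0 (fully open); "gripper_force": force on a finger pad.
Only numpy, scipy, OpenCV 4.12 (cv2) and the standard library are available. Lean on these libraries where they do the work, as an engineer would, in place of code of your own. Each camera call takes 0.05 s, during which the arm holds its last target. There are 200 camera calls.

## Working session

There is one attempt and no reset: what is moved stays moved. The work goes in short steps, Python scripts to look and compute and a tool call to move; the robot and the scene stay as the last step left them, time stands still between calls to the robot, and variables do not carry over. Pictures are saved under pics/ and viewed, at most 16 in all, crops included, and the job is handed in when it is done.

Besides the shell and the picture viewer there is one more tool, called after "Request:" in YAML: its name, and indented under it one key for each argument. jog_arm: Moves the arm, as the interface text tells. Its arguments: {"type":"object","properties":{"series":{"type":"array"},"grip_force":{"type":"number"}},"required":["series"]}

```bash
ls; mkdir -p pics
python3 - <<'E'
from cell import r
import cv2,numpy as np
s=r.state();print({k:np.round(v,3) for k,v in s.items()})
for n in("scene","side"):
    p=r.camera_params(n);print(n,p)
    cv2.imwrite(f"pics/{n}0.png",r.capture(n))
a=cv2.imread("pics/scene0.png");b=cv2.imread("pics/side0.png")
E
```

```text
pics
{'clock': np.float64(0.0), 'joints': array([-1.301,  0.69 , -0.195,  1.566,  0.157,  0.902, -0.215]), 'joint_velocities': array([-0.   , -0.   ,  0.001, -0.001, -0.   , -0.001, -0.001]), 'tau': array([ 1.0000e-03, -5.2756e+01, -1.2660e+00, -1.5343e+01, -5.3000e-02,
        6.0000e-03,  0.0000e+00]), 'ee_pos': array([145.899, 607.135, 262.901]), 'tcp_rot': array([-3.69e-01, -3.12e+00,  3.00e-03]), 'wrist_force': array([ 0.262, -0.426, -0.211]), 'wrist_torque': array([ 0.007, -0.02 ,  0.006]), 'gripper_force': np.float64(0.0), 'opening': np.float64(1.002)}
scene {'fovy': 50.31026166506253, 'cx': 250.84710208326297, 'cy': 189.82709692318315, 'R': array([[ 0.79226561,  0.60993976,  0.0169909 ],
       [ 0.39625053, -0.49312513, -0.77447603],
       [-0.46400509,  0.62032338, -0.63237504]]), 't': array([-540.873777  ,  -84.33439129, 1099.97240448])}
side {'fovy': 48.54533211250882, 'cx': 254.55036384870988, 'cy': 195.29919370556615, 'R': array([[ 0.81834512, -0.57434351, -0.02099528],
       [-0.38929295, -0.52706403, -0.75541678],
       [ 0.42280287,  0.62636495, -0.65490815]]), 't': array([-363.57965912,  348.45998131,  830.50901136])}
```

View pics/scene0.png

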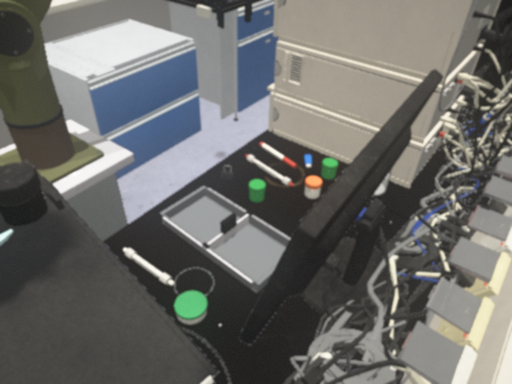

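View pics/side0.png

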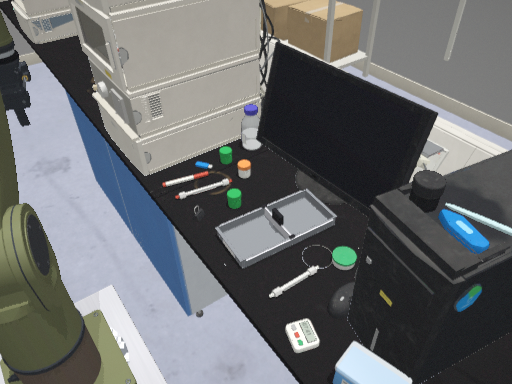

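The scene view shows the tote at about (225,235), with the tab at (228,222). A white column lies at (148,266), the green tin at (191,306), two green pots at (257,190) and (330,168), and the orange-lidded pot at (313,186). A rod with red ends is at (270,170), with a red-capped pen at (278,153). In the side view the tab is at (278,215), the columns at (205,188) and (294,281), the tin at (344,257) and the orange pot at (244,169).

```bash
cat > h.py <<'E'
import numpy as np,cv2
from scipy.spatial.transform import Rotation as Ro
def ray(p,uv,fish=False):
    f=192/np.tan(np.radians(p["fovy"])/2); R=np.array(p["R"]);t=np.array(p["t"])
    d=(np.array(uv,float)-[p["cx"],p["cy"]])
    if fish:
        n=np.hypot(*d);a=n/f;v=np.r_[d/max(n,1e-9)*np.sin(a),np.cos(a)]
    else: v=np.r_[d/f,1]
    v=R.T@v;return -R.T@t,v/np.linalg.norm(v)
def plane(p,uv,z,fish=False):
    c,v=ray(p,uv,fish);return c+v*(z-c[2])/v[2]
def tri(rays):
    A=sum(np.eye(3)-np.outer(v,v) for c,v in rays);b=sum((np.eye(3)-np.outer(v,v))@c for c,v in rays)
    X=np.linalg.solve(A,b);return X,max(np.linalg.norm(np.cross(X-c,v)) for c,v in rays)
def blobs(im,lo,hi,amin=15):
    m=cv2.inRange(cv2.cvtColor(im,cv2.COLOR_BGR2HSV),lo,hi)
    n,l,s,c=cv2.connectedComponentsWithStats(m)
    return [(np.round(c[i],1),s[i]) for i in range(1,n) if s[i,4]>=amin],l
E
python3 - <<'E'
from cell import r
from h import *
np.set_printoptions(suppress=True,precision=1)
P={n:r.camera_params(n) for n in("scene","side")}
I={n:cv2.imread(f"pics/{n}0.png") for n in P}
for n in P: print(n,-P[n]["R"].T@P[n]["t"])
for n in P:
  for nm,lo,hi in(("green",(50,120,60),(80,255,255)),("orange",(6,140,120),(18,255,255)),("red",(0,140,100),(5,255,255))):
    for c,s in blobs(I[n],lo,hi,6)[0]: print(n,nm,c,s,plane(P[n],c,24))
pts={"tab":((228,220),(278,213)),"shortA":((125,250),(272,294)),"shortB":((171,284),(316,269)),"orange":((313,182),(244,165)),"tin":((190,302),(344,255))}
for k,(a,b) in pts.items(): print(k,tri([ray(P["scene"],a),ray(P["side"],b)]))
a=cv2.resize(I["side"][130:310,150:370],None,fx=3,fy=3,interpolation=cv2.INTER_CUBIC);cv2.imwrite("pics/c1.png",a)
E
```

```text
scene [ 972.3 -394.   639.5]
side [  82.  -545.4  799.5]
scene green [329.7 162.6] [322 158  16  10 121] [612.6 427.4  24. ]
scene green [256.5 188.7] [249 179  17  22 275] [528.7 221.6  24. ]
scene green [190.2 304.3] [174 291  33  28 717] [ 632.3 -110.9   24. ]
scene orange [313.1 181.2] [305 175  18  13 165] [619.4 332.   24. ]
scene red [441. 134.] [440 133   3   3   7] [794.8 758.5  24. ]
scene red [289.7 162. ] [284 157  13  11  69] [529.7 363.9  24. ]
scene red [290.9 183.9] [290 183   3   3   8] [582.7 288.7  24. ]
side green [225.4 154.6] [219 146  13  19 206] [621. 410.  24.]
side green [233.9 197.8] [227 188  15  21 258] [530.7 221.7  24. ]
side green [344.  255.4] [332 246  25  20 391] [ 628.6 -108.7   24. ]
side green [474.4 290.4] [469 286  13  11  78] [ 786.9 -348.3   24. ]
side green [299.9 341.9] [298 340   5   5  16] [ 399.9 -220.9   24. ]
side orange [243.9 164.2] [238 159  13  11 120] [639.6 333.7  24. ]
side red [200.5 174.7] [194 172  15   7  61] [507.5 367.5  24. ]
side red [230.2 180.2] [229 179   3   3   6] [564.2 293.2  24. ]
side red [163.8 184.2] [163 182   3   5  12] [399.9 392.2  24. ]
side red [176.5 196.5] [175 195   4   4  12] [404.6 321.5  24. ]
side red [296.6 334.3] [295 332   4   5  14] [ 405.2 -204.1   24. ]
tab (array([568.5,  70.5,  58.3]), np.float64(1.3416573501916742))
shortA (array([429. , -91.5,  11.6]), np.float64(1.6389617625692494))
shortB (array([559.8, -90. ,   3.4]), np.float64(1.0172129789494277))
orange (array([628. , 314.8,  36.9]), np.float64(0.5614979205902043))
tin (array([ 629. , -108. ,   24.6]), np.float64(0.07034938252148377))
```

View pics/c1.png

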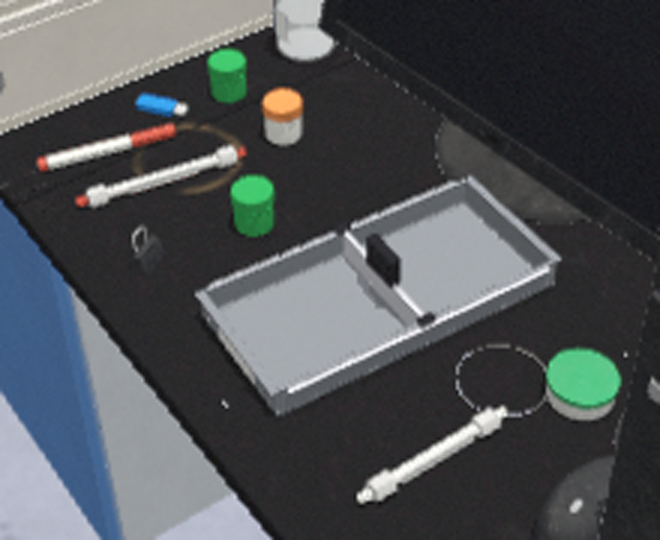

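```bash
cat >> h.py <<'E'
def down(yaw): # tool y axis along world angle yaw (deg), z down
    a=np.radians(yaw);y=np.r_[np.cos(a),np.sin(a),0];z=np.r_[0,0,-1.];return np.c_[np.cross(y,z),y,z]
def go(r,pos,yaw):
    s=r.state();R0=Ro.from_rotvec(s["tcp_rot"]).as_matrix();best=None
    for k in(0,180):
        w=Ro.from_matrix(R0.T@down(yaw+k)).as_rotvec(degrees=True)
        if best is None or np.linalg.norm(w)<np.linalg.norm(best):best=w
    return np.round(R0.T@(np.array(pos)-s["ee_pos"])/10,2),np.round(best,1)
E
python3 - <<'E'
from cell import r
from h import *
np.set_printoptions(suppress=True,precision=1)
p=r.camera_params("side")
for k,uv,z in(("NL",(216.7,228.3),30),("NR",(241.7,261),30),("FL",(306.7,190),30),("FR",(336,217.3),30),("LcA",(177.3,196.7),8),("LcB",(231,180.7),8),("stackcorner",(150,167),0),("stack_r",(255,122),0),("bottle",(252,149),0)):print(k,plane(p,uv,z))
q=r.camera_params("scene")
for nm,a,b in(("mon TL",(437,72),(275,45)),("mon BL",(375,215),(258,140)),("TR",(320,215),(437,118)),("NRb",(250,340),(418,200))):print(nm,tri([ray(q,a),ray(p,b)]))
s=r.state();print(Ro.from_rotvec(s["tcp_rot"]).as_matrix())
print(go(r,(450,300,300),90),go(r,(300,450,290),90))
w=r.camera_params("wrist");print(w, -w["R"].T@w["t"])
E
```

```text
NL [428. 143.  30.]
NR [419.5  16.   30. ]
FL [708.8 122.6  30. ]
FR [698.6  -5.9  30. ]
LcA [412.7 337.3   8. ]
LcB [574.8 307.1   8. ]
stackcorner [412.4 524.7   0. ]
stack_r [829.5 546.    0. ]
bottle [724.6 414.    0. ]
mon TL (array([805.6, 402.2, 330.9]), np.float64(1.205221584334113))
mon BL (array([768.2, 416.5, -20.7]), np.float64(34.32557684185386))
TR (array([ 840.4, -107.2,  337.6]), np.float64(15.48575206362348))
NRb (array([ 798.5, -155.3,  142.5]), np.float64(1.2509513625906612))
[[-1.   0.2 -0. ]
 [ 0.2  1.  -0. ]
 [-0.  -0.  -1. ]]
(array([-36.7, -22.8,  -3.7]), array([ -0.1,  -0. , -13.5])) (array([-18.6, -11.7,  -2.7]), array([ -0.1,  -0. , -13.5]))
{'fovy': 65.70646984690485, 'cx': 249.70409796678535, 'cy': 188.25704224005852, 'R': array([[ 0.2,  1. , -0. ],
       [ 0.9, -0.2,  0.3],
       [ 0.3, -0.1, -1. ]]), 't': array([-624. ,  -38.1,  389. ])} [ 74.6 624.5 382.8]
```

Run:
```python
from cell import r
from h import *
print(go(r,(250,440,300),80),go(r,(430,290,300),80))
```

```text
(array([-14.02, -13.83,  -3.68]), array([-0.1,  0. , -3.5])) (array([-35.03, -24.21,  -3.66]), array([-0.1,  0. , -3.5]))
```

Request:
jog_arm:
  series:
    - [[-5,-5,-1.5],[0,0,-2],1]
    - [[-10,-10,-3],[0,0,-3.5],1]
    - [[-14,-13.8,-3.7],[0,0,-3.5],1]
    - [[-18,-16,-3.7],[0,0,-3.5],1]
    - [[-22,-18,-3.7],[0,0,-3.5],1]
    - [[-26.5,-20,-3.7],[0,0,-3.5],1]
    - [[-31,-22.2,-3.7],[0,0,-3.5],1]
    - [[-35,-24.2,-3.7],[0,0,-3.5],1]
    - [[-35,-24.2,-3.7],[0,0,-3.5],1]
    - [[-35,-24.2,-3.7],[0,0,-3.5],1]

```text
clock: 1.1
ee_pos: [434.0, 285.6, 300.2]
tcp_rot: [0.29, 3.126, -0.005]
wrist_force: [-0.3, -0.6, -0.9]
opening: 1.001
gripper_force: 0.0
```

Run:
```python
from cell import r
import cv2,numpy as np,pickle
p=r.camera_params("wrist");im=r.capture("wrist");cv2.imwrite("pics/w1.png",im);pickle.dump(p,open("w1.pkl","wb"))
s=r.state();print(s["ee_pos"],s["tcp_rot"],s["clock"])
```

```text
[431.45473167 288.27099667 300.23880521] [-2.83081871e-01 -3.12881149e+00  1.97957505e-03] 1.15
```

View pics/w1.png

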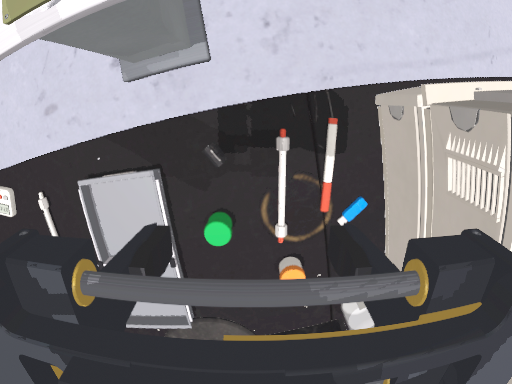

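The wrist view shows the long column with red plugs at (283,132) and (281,239), and the red-capped pen at (330,165), which is not in the kit. The orange pot is at (291,272), the green pot decoy at (218,229), and the tote at (130,230). Two rods could be meant: (283,185) has plugs at both ends and end fittings, so it is the long column, and (330,165) is the pen. For the pot, only (291,272) has an orange lid. Crop c1 confirmed both.

Run:
```python
from cell import r
from h import *
print(go(r,(440,85,300),86))
```

```text
(array([ -4.49, -19.84,   0.05]), array([-0.1,  0. , -6.3]))
```

Request:
jog_arm:
  series:
    - [[-1,-5,0],[0,0,-3],0]
    - [[-2,-10,0],[0,0,-6.3],-1]
    - [[-3,-15,0],[0,0,-6.3],-1]
    - [[-4.5,-19.8,0],[0,0,-6.3],-1]
    - [[-4.5,-19.8,0],[0,0,-6.3],-1]
    - [[-4.5,-19.8,0],[0,0,-6.3],-1]
    - [[-4.5,-19.8,0],[0,0,-6.3],-1]

```text
clock: 1.85
ee_pos: [439.4, 90.3, 300.8]
tcp_rot: [0.096, 3.14, 0.003]
wrist_force: [-0.5, -0.1, 0.7]
opening: 0.391
gripper_force: 0.0
```

Run:
```python
from cell import r
import cv2,numpy as np,pickle
p=r.camera_params("wrist");im=r.capture("wrist");cv2.imwrite("pics/w2.png",im);pickle.dump(p,open("w2.pkl","wb"))
s=r.state();print(s["ee_pos"],s["tcp_rot"],s["clock"],s["opening"])
```

```text
[439.38986966  90.49772779 300.78941245] [9.48437772e-02 3.14005014e+00 2.45319651e-03] 1.9 0.3433123450207956
```

View pics/w2.png

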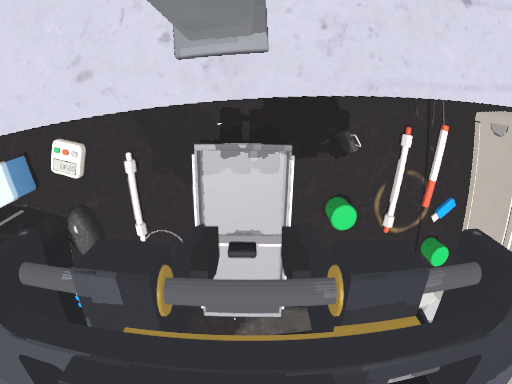

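The second view shows the tote with its near rim corners at (195,146) and (293,146) and the divider's top edge at about row 240. The tab is at (242,248), the short column runs from (129,156) to (142,235), and the long one is at the right from (407,131) to (387,230).

```bash
cat >> h.py <<'E'
def rod(im,box):
    x0,y0,x1,y1=box;h=cv2.cvtColor(im[y0:y1,x0:x1],cv2.COLOR_BGR2HSV)
    m=((h[...,2]>130)).astype(np.uint8)
    n,l,s,c=cv2.connectedComponentsWithStats(m);i=1+np.argmax(s[1:,4])
    ys,xs=np.nonzero(l==i);q=np.c_[xs,ys]+[x0,y0];c=q.mean(0)
    d=np.linalg.svd(q-c,full_matrices=False)[2][0]
    if d[1]<0:d=-d
    t=(q-c)@d;return c+d*t.min(),c+d*t.max(),s[i,4]
E
python3 - <<'E'
from h import *;import pickle
from cell import r
np.set_printoptions(suppress=True,precision=1)
W=[pickle.load(open(f"w{i}.pkl","rb")) for i in(1,2)];I=[cv2.imread(f"pics/w{i}.png") for i in(1,2)]
a=rod(I[0],(268,126,298,242));b=rod(I[1],(383,122,414,236));print(a,b)
for i in(0,1):
    print("long end",tri([ray(W[0],a[i],1),ray(W[1],b[i],1)]),plane(W[0],a[i],10,1),plane(W[1],b[i],10,1))
c=rod(I[1],(120,148,150,240));print(c,[plane(W[1],e,10,1) for e in c[:2]])
sd=r.camera_params("side");S=cv2.imread("pics/side0.png")
print("pot o",[ (c,plane(W[0],c,42,1),tri([ray(W[0],c,1),ray(sd,(243.9,164.2))])) for c,s in blobs(I[0],(6,140,120),(18,255,255),20)[0]])
for uv in((293,146),(195,146)):print("near rim",plane(W[1],uv,30,1))
for uv in((228,240),(257,240),(228,256),(257,256)):print("tab",plane(W[1],uv,62,1))
g=cv2.cvtColor(I[1],cv2.COLOR_BGR2GRAY)
for y in(150,170,190,205):print(y,g[y,185:205],g[y,284:300])
print(g[138:156,215],g[138:156,270])
a=cv2.resize(I[1][130:265,180:310],None,fx=4,fy=4);cv2.imwrite("pics/c2.png",a)
E
```

```text
(array([282.2, 129. ]), array([281.4, 241. ]), np.int32(959)) (array([409.2, 126.8]), array([386.4, 232.5]), np.int32(849))
long end (array([405.8, 335.6,  10.5]), np.float64(0.21740223279094636)) [406.1 335.6  10. ] [405.7 335.8  10. ]
long end (array([577.2, 308.2,   7.4]), np.float64(1.4578337338327643)) [574.2 308.1  10. ] [577.5 307.2  10. ]
(array([126.8, 152. ]), array([142.4, 239.5]), np.int32(714)) [array([420.4, -90.2,  10. ]), array([562.5, -89.9,  10. ])]
pot o [(array([291.6, 271.9]), array([612.8, 315.2,  42. ]), (array([622.9, 315.3,  37.3]), np.float64(5.791248132996526)))]
near rim [426.7 149.3  30. ]
near rim [418.2  18.6  30. ]
tab [542.7  54.9  62. ]
tab [545.1  93.8  62. ]
tab [567.5  52.6  62. ]
tab [569.8  92.5  62. ]
150 [ 47  47  47  47  48  47  47  49  49 106 171 164 153 150 150 158 146 151
 187 188] [144 145 135 136 136 137 138 125  58  40  40  39  39  39  39  37]
170 [ 48  49  49  48  47  46  47 220 255 254 177 179 143  99 100 111 125 152
 188 190] [186 185 130 111 138 203 191 218 255 255  52  50  50  52  51  53]
190 [ 51  52  51  52  52  51  51  96 236 255 237 194 187 122 101 110 132 145
 175 202] [183 133 110 132 203 190 205 255 255  52  51  52  54  53  54  54]
205 [ 51  52  50  51  51  51  52  53 108 255 255 181 196 177  99 102 117 144
 144 173] [149 109 110 189 193 195 255 255  61  54  54  52  51  51  50  51]
[ 47  40  34  32  34  47 109 128 164 169 171 158 167 191 192 192 192 192] [ 33  34  34  34  33  34  85 126 130 127 124 131 118 127 127 128 189 189]
```

View pics/c2.png

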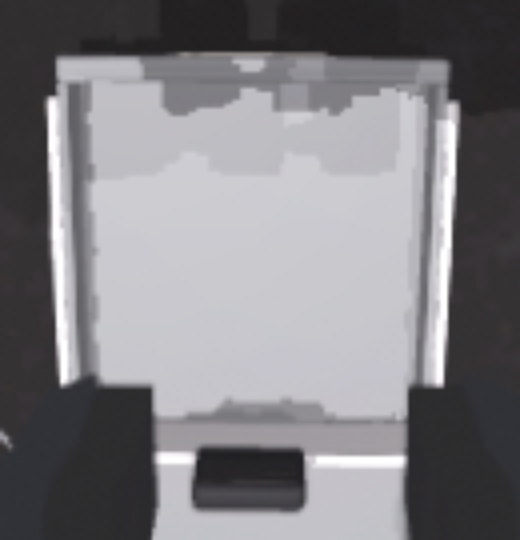

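Run:
```python
from h import *;import pickle
from cell import r
np.set_printoptions(suppress=True,precision=1)
p=pickle.load(open("w2.pkl","rb"))
for n,uv,z in(("NL",(292.8,144.5),30),("NR",(194,144),30),("wallL r200",(290,200),30),("wallR r200",(195,200),30),("plate",(242,244.5),30),("tabnear",(242,252),62),("tabfar",(242,257.3),62)):print(n,plane(p,uv,z,1))
print(go(r,(500,79,110),86),r.state()["ee_pos"])
```

```text
NL [424.6 149.1  30. ]
NR [415.4  17.6  30. ]
wallL r200 [502.3 143.1  30. ]
wallR r200 [494.   10.3  30. ]
plate [567.1  71.3  30. ]
tabnear [562.2  72.4  62. ]
tabfar [570.6  71.8  62. ]
(array([-6.1, -0.8, 19.1]), array([0.1, 0. , 0.5])) [439.4  90.5 300.8]
```

Request:
jog_arm:
  series:
    - [[-2,-0.3,5],[0,0,0.5],-1]
    - [[-4,-0.6,10],[0,0,0.5],-1]
    - [[-6.1,-0.8,15],[0,0,0.5],-1]
    - [[-6.1,-0.8,19],[0,0,0.5],-1]
    - [[-6.1,-0.8,23.4],[0,0,0.5],-1]
    - [[-6.1,-0.8,23.4],[0,0,0.5],-1]
    - [[-6.1,-0.8,23.4],[0,0,0.5],-1]

```text
clock: 2.6
ee_pos: [499.5, 77.8, 66.8]
tcp_rot: [-0.111, -3.138, -0.0]
wrist_force: [0.3, 0.8, 1.0]
opening: 0.002
gripper_force: 0.0
```

Run:
```python
from cell import r
from h import *
print(go(r,(603.5,70,66),86),r.state()["ee_pos"],r.state()["opening"])
```

```text
(array([-10.43,  -0.04,   0.06]), array([ 0. , -0.1, -0. ])) [499.46785857  77.78727268  66.75153854] 0.00199100749576757
```

Request:
jog_arm:
  series:
    - [[-3,0,0],[0,0,0],-1]
    - [[-4.2,0,0],[0,0,0],-1]
    - [[-5.3,0,0],[0,0,0],-1]
    - [[-6.4,0,0],[0,0,0],-1]
    - [[-7.5,0,0],[0,0,0],-1]
    - [[-8.5,0,0],[0,0,0],-1]
    - [[-9.5,0,0],[0,0,0],-1]
    - [[-10.4,0,0],[0,0,0],-1]
    - [[-10.4,0,0],[0,0,0],-1]
    - [[-10.4,0,0],[0,0,0],-1]

```text
clock: 3.6
ee_pos: [604.7, 68.5, 68.5]
tcp_rot: [0.115, 3.136, 0.001]
wrist_force: [0.4, -0.6, -0.8]
opening: 0.009
gripper_force: 0.0
```

Request:
jog_arm:
  series:
    - [[2,0,0],[0,0,0],-1]
    - [[7,0,-3],[0,0,0],-1]
    - [[10,0,-8],[0,0,0],0]
    - [[13,0,-12],[0,0,0],1]
    - [[14,0,-16],[0,0,0],1]
    - [[14,0,-20],[0,0,0],1]
    - [[14,0,-22],[0,0,0],1]
    - [[14,0,-22],[0,0,0],1]

```text
clock: 4.4
ee_pos: [465.4, 79.1, 290.2]
tcp_rot: [0.115, 3.132, 0.003]
wrist_force: [0.1, 0.2, -0.0]
opening: 0.524
gripper_force: 0.0
```

Run:
```python
from cell import r
from h import *
import pickle
s=r.state();print(s["ee_pos"],s["joint_velocities"].max())
p=r.camera_params("wrist");im=r.capture("wrist");cv2.imwrite("pics/w3.png",im);pickle.dump(p,open("w3.pkl","wb"))
b=r.capture("side");cv2.imwrite("pics/s3.png",b);a=r.capture("scene");cv2.imwrite("pics/sc3.png",a)
cv2.imwrite("pics/c3.png",np.hstack([cv2.resize(im,None,fx=1,fy=1)[:,170:340],cv2.resize(b[170:298,200:370],None,fx=3,fy=3)]))
```

```text
[465.4262791   79.05730378 290.18911404] 0.06780324908827609
```

View pics/c3.png

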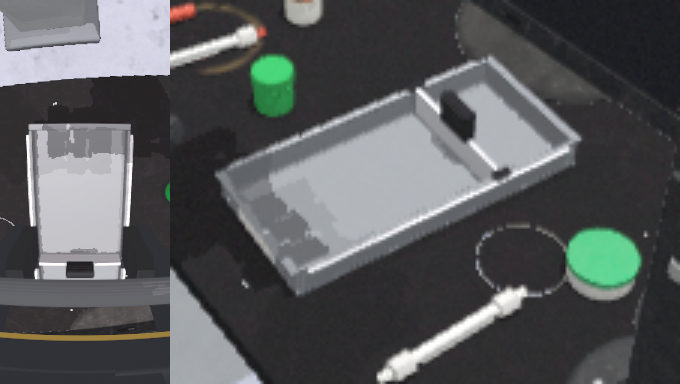

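The divider has moved: in the side crop its plate runs along the rim from (281.7,200) to (310,227) in full-image pixels, and the tab is upright.

Run:
```python
from h import *;import pickle
from cell import r
np.set_printoptions(suppress=True,precision=1)
sd=r.camera_params("side");p=pickle.load(open("w3.pkl","rb"))
for n,uv in(("NL",(216,229)),("dL",(281.7,200)),("FL",(306.3,190)),("dR",(310,227.3)),("FR",(336.7,216))):print(n,plane(sd,uv,30))
im=cv2.imread("pics/w3.png");g=cv2.cvtColor(im,6);print(g[235:285,225],g[116:140,225])
for n,uv,z in(("plate",(225,263.5),30),("NL",(301,124.5),30),("NR",(199,124.5),30),("tab",(249,276),62)):print(n,plane(p,uv,z,1))
print(go(r,(491.5,322,100),80.5))
```

```text
NL [425.2 141.9  30. ]
dL [627.  130.7  30. ]
FL [707.9 123.3  30. ]
dR [620.7   6.1  30. ]
FR [703.4  -3.4  30. ]
[197 197 197 197 196 197 197 197 197 197 197 197 196 197 196 197 197 180
 138 145 157 155 155 156 156 157 157 154 255 255 238 194 194 194 194 194
 194 194 193 193 194 194 194 188 149  85  86  89  95  94] [ 38  37  38  37  39  38  34  76 149 152 149 148 148 133 122 130 130 129
 129 129 129 128 128 128]
plate [620.3  31.1  30. ]
NL [426.3 148.4  30. ]
NR [416.5  18.   30. ]
tab [623.7  66.6  62. ]
(array([-1. , 24.5, 18.6]), array([-0. , -0.1,  5.3]))
```

Request:
jog_arm:
  series:
    - [[0,5,2],[0,0,3],0]
    - [[0,10,5],[0,0,5.5],-0.1]
    - [[0,15,9],[0,0,5.5],-0.1]
    - [[-0.5,20,14],[0,0,5.5],-0.1]
    - [[-1,24.5,18.6],[0,0,5.5],-0.1]
    - [[-1,24.5,19],[0,0,5.5],-0.1]
    - [[-1,24.5,19],[0,0,5.5],-0.1]
    - [[-1,24.5,19],[0,0,5.5],-0.1]

```text
clock: 5.35
ee_pos: [490.0, 322.5, 93.8]
tcp_rot: [-0.261, -3.126, 0.005]
wrist_force: [0.1, -0.8, 0.6]
opening: 0.452
gripper_force: 0.0
```

Run:
```python
from cell import r
from h import *
import pickle
np.set_printoptions(suppress=True,precision=1)
s=r.state();print(s["ee_pos"],s["opening"],go(r,(491,322,28),80.8))
p=r.camera_params("wrist");im=r.capture("wrist");cv2.imwrite("pics/w4.png",im);pickle.dump(p,open("w4.pkl","wb"))
f=192/np.tan(np.radians(p["fovy"])/2)
for X in((405.8,335.6,8),(577,308,8)):
    c=p["R"]@X+p["t"];a=np.arctan2(np.hypot(*c[:2]),c[2]);print(np.r_[p["cx"],p["cy"]]+c[:2]/np.hypot(*c[:2])*a*f)
```

```text
[490.  322.5  93.8] 0.4521867524055366 (array([-0.1, -0. ,  6.6]), array([-0.2, -0.2, -0.3]))
[248.5  86.1]
[250.4 301.2]
```

View pics/w4.png

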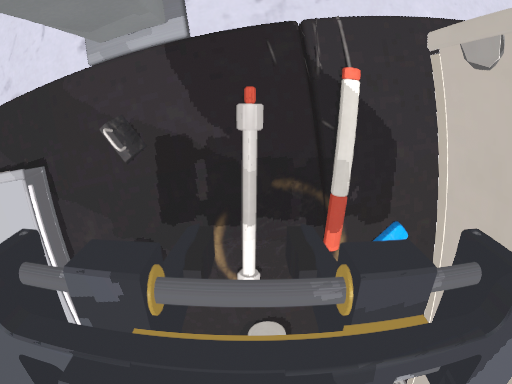

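The column lies centred under the jaws along column 249 of the image, with its near plug at (250,87) as predicted. The pen at (340,150) is clear of the fingers.

Request:
jog_arm:
  series:
    - [[-0.1,0,3],[0,0,0],-0.1]
    - [[-0.1,0,5.2],[0,0,0],-0.1]
    - [[-0.1,0,6.5],[0,0,0],-0.1]
    - [[-0.1,0,6.5],[0,0,0],-0.1]
    - [[-0.1,0,6.5],[0,0,0],-1]
    - [[-0.1,0,6.5],[0,0,0],-1]
    - [[-0.1,0,6.5],[0,0,0],-1]
    - [[-0.1,0,6.5],[0,0,0],-1]
    - [[-0.1,0,6.5],[0,0,0],-1]
  grip_force: 25

```text
clock: 6.3
ee_pos: [493.7, 322.0, 32.8]
tcp_rot: [0.266, 3.129, 0.001]
wrist_force: [-0.8, -1.0, 7.0]
opening: 0.191
gripper_force: 25.0
```

Request:
jog_arm:
  series:
    - [[0,0,-3],[0,0,0],-1]
    - [[0,0,-6],[0,0,0],-1]
    - [[0,0,-8],[0,0,0],-1]
    - [[0,0,-8],[0,0,0],-1]
    - [[0,0,-8],[0,0,0],-1]

```text
clock: 6.8
ee_pos: [492.9, 321.9, 111.4]
tcp_rot: [-0.266, -3.13, 0.0]
wrist_force: [-0.9, -0.1, -1.9]
opening: 0.185
gripper_force: 25.0
```

Run:
```python
from cell import r
from h import *
s=r.state();a=np.radians(-4.3)
T=lambda x,y:np.r_[561+x*np.cos(a)-y*np.sin(a),72.5+x*np.sin(a)+y*np.cos(a)]
print(s["ee_pos"],s["opening"],s["gripper_force"],T(-40,30));x,y=T(-40,30)
print(go(r,(x,y,108),85.7))
```

```text
[492.87662253 321.85337312 111.40973725] 0.1853501587218581 24.998846277594566 [523.36195646 105.41470308]
(array([ -6.65, -20.82,   0.34]), array([-0. , -0. , -5.4]))
```

Request:
jog_arm:
  series:
    - [[-1.5,-4.5,0],[0,0,-2],-1]
    - [[-3,-9,0],[0,0,-4],-1]
    - [[-4.5,-13.5,0],[0,0,-5.4],-1]
    - [[-6,-18,0.3],[0,0,-5.4],-1]
    - [[-6.9,-20.8,0.3],[0,0,-5.4],-1]
    - [[-6.9,-20.8,0.3],[0,0,-5.4],-1]
    - [[-6.9,-20.8,0.3],[0,0,-5.4],-1]
    - [[-6.9,-20.8,0.3],[0,0,-5.4],-1]

```text
clock: 7.6
ee_pos: [525.4, 107.2, 108.0]
tcp_rot: [-0.115, -3.138, -0.002]
wrist_force: [-0.2, -0.6, -1.3]
opening: 0.184
gripper_force: 25.0
```

Run:
```python
from cell import r
from h import *
import pickle
s=r.state();a=np.radians(-4.3)
T=lambda x,y:np.r_[561+x*np.cos(a)-y*np.sin(a),72.5+x*np.sin(a)+y*np.cos(a)]
x,y=T(-37.5,30)
print(s["ee_pos"],s["opening"],s["wrist_force"],go(r,(x,y,40),85.7))
p=r.camera_params("wrist");im=r.capture("wrist");cv2.imwrite("pics/w5.png",im);pickle.dump(p,open("w5.pkl","wb"))
```

```text
[525.4243751  107.20934243 107.96580679] 0.18356759999411604 [-0.24754863 -0.61440555 -1.33682571] (array([-0.07, -0.2 ,  6.8 ]), array([ 0.1, -0.1,  0.1]))
```

View pics/w5.png

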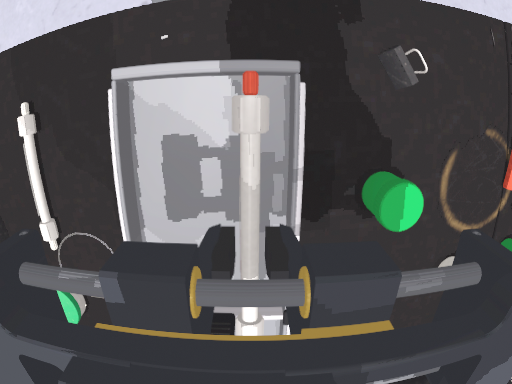

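The column hangs straight in the jaws along column 250, parallel to the tote walls. The near rim corners are at (113,70) and (300,63) and the near plug is at (250,72).

Run:
```python
from h import *;import pickle
np.set_printoptions(suppress=True,precision=1)
p=pickle.load(open("w5.pkl","rb"))
L=plane(p,(300,63),30,1);R=plane(p,(112.5,70),30,1);E=plane(p,(250,72),84,1)
a=np.radians(-4.3);ax=np.r_[np.cos(a),np.sin(a)];ay=np.r_[-ax[1],ax[0]]
m=((L+R)/2)[:2];print(L,R,E,np.linalg.norm(L-R),"centre",m+140*ax)
print("end in tote frame",(E[:2]-m)@ax-140,(E[:2]-m)@ay,"tcp",(np.r_[525.4,107.2]-m)@ax-140,(np.r_[525.4,107.2]-m)@ay)
```

```text
[427.3 147.7  30. ] [417.3  18.9  30. ] [437.4 113.8  84. ] 129.14721032203997 centre [561.9  72.8]
end in tote frame -127.29719667356741 31.537390004911433 tcp -39.00330604059653 31.545148903658937
```

Request:
jog_arm:
  series:
    - [[0,-0.2,3],[0,0,0],-1]
    - [[0,-0.2,5],[0,0,0],-1]
    - [[0,-0.2,6.4],[0,0,0],-1]
    - [[0,-0.2,6.9],[0,0,0],-1]
    - [[0,-0.2,7.1],[0,0,0],-1]
    - [[0,-0.2,7.1],[0,0,0],-1]
    - [[0,-0.2,7.1],[0,0,0],-1]

```text
clock: 8.35
ee_pos: [526.4, 103.6, 38.4]
tcp_rot: [0.118, 3.138, 0.001]
wrist_force: [0.8, 0.4, -1.9]
opening: 0.185
gripper_force: 25.0
```

Request:
jog_arm:
  series:
    - [[0,0,0.1],[0,0,0],-1]
    - [[0,0,0.2],[0,0,0],-1]
    - [[0,0,0.3],[0,0,0],-1]
    - [[0,0,0.3],[0,0,0],-1]

```text
clock: 8.75
ee_pos: [526.4, 103.5, 36.7]
tcp_rot: [0.118, 3.137, 0.0]
wrist_force: [-2.5, 0.7, 14.8]
opening: 0.187
gripper_force: 25.0
```

Contact with the floor, so release with a small opening and lift.

Request:
jog_arm:
  series:
    - [[0,0,-0.1],[0,0,0],-0.4]
    - [[0,0,-0.1],[0,0,0],-0.4]
    - [[0,0,-0.1],[0,0,0],-0.4]
    - [[0,0,-0.5],[0,0,0],-0.4]
    - [[0,0,-2],[0,0,0],-0.4]
    - [[0,0,-5],[0,0,0],-0.3]
    - [[0,0,-9],[0,0,0],-0.1]
    - [[0,0,-9],[0,0,0],-0.1]
    - [[0,0,-9],[0,0,0],-0.1]

```text
clock: 9.65
ee_pos: [526.3, 103.3, 125.5]
tcp_rot: [0.119, 3.138, 0.001]
wrist_force: [-0.3, -0.5, -0.4]
opening: 0.449
gripper_force: 0.0
```

Run:
```python
from cell import r
from h import *
import pickle
np.set_printoptions(suppress=True,precision=1)
s=r.state();print(s["ee_pos"],s["opening"])
p=r.camera_params("wrist");im=r.capture("wrist");cv2.imwrite("pics/w6.png",im);pickle.dump(p,open("w6.pkl","wb"))
W=pickle.load(open("w5.pkl","rb"));I5=cv2.imread("pics/w5.png")
a=rod(I5,(10,98,62,252));print(a,[plane(W,e,10,1) for e in a[:2]])
# second place for height: w2
W2=pickle.load(open("w2.pkl","rb"));b=rod(cv2.imread("pics/w2.png"),(120,148,150,240))
for i in(0,1):print(tri([ray(W,a[i],1),ray(W2,b[i],1)]))
print(go(r,(492,-90,105),90))
```

```text
[526.3 103.3 125.5] 0.4493487729720742
(array([ 20.6, 102.5]), array([ 51.6, 250.5]), np.int32(1859)) [array([420.9, -91.5,  10. ]), array([565.9, -92.5,  10. ])]
(array([420.7, -90. ,  11.1]), np.float64(0.4967573906118644))
(array([562.1, -88.2,  14.1]), np.float64(1.4632742560669059))
(array([  1.9, -19.5,   2. ]), array([-0. , -0. , -4.3]))
```

View pics/w6.png

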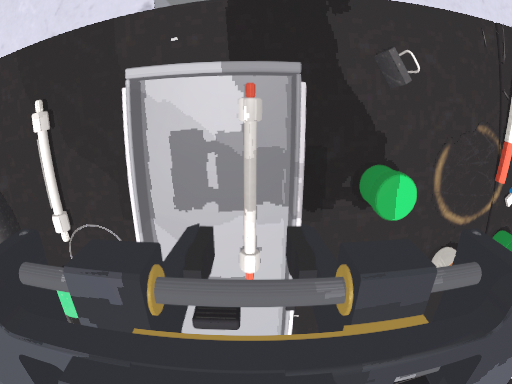

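The long column lies flat and straight in the near compartment, with plugs at (250,84) and (249,276), clear of both ends. Next is the short column at (53,170).

Request:
jog_arm:
  series:
    - [[0.5,-5,0],[0,0,-2],0]
    - [[1,-10,0],[0,0,-4.3],0]
    - [[1.5,-15,1],[0,0,-4.3],0]
    - [[1.9,-19.5,2],[0,0,-4.3],0]
    - [[1.9,-19.5,2],[0,0,-4.3],0]
    - [[1.9,-19.5,2],[0,0,-4.3],0]
    - [[1.9,-19.5,2],[0,0,-4.3],0]

```text
clock: 10.4
ee_pos: [492.4, -88.0, 104.1]
tcp_rot: [0.003, -3.141, -0.003]
wrist_force: [0.5, -0.0, -0.3]
opening: 0.503
gripper_force: 0.0
```

Run:
```python
from cell import r
from h import *
import pickle
np.set_printoptions(suppress=True,precision=1)
s=r.state();print(s["ee_pos"],s["opening"],go(r,(492.5,-91,30),90))
p=r.camera_params("wrist");im=r.capture("wrist");cv2.imwrite("pics/w7.png",im);pickle.dump(p,open("w7.pkl","wb"))
a=rod(im,(225,60,280,225));print(a,[plane(p,e,10,1) for e in a[:2]])
h=cv2.cvtColor(im,40)
for y in (120,150,180,200):
    x=np.nonzero(h[y,225:280,2]>130)[0]+225;print(y,x.min(),x.max(),plane(p,(x.mean(),y),12,1))
print([(c,s[4],plane(p,c,24,1)) for c,s in blobs(im,(50,120,60),(80,255,255),40)[0]])
```

```text
[492.4 -88.  104.1] 0.5029601063485255 (array([-0. , -0.3,  7.4]), array([ 0.1, -0. ,  0.1]))
(array([247., 106.]), array([246.4, 224. ]), np.int32(1779)) [array([421.3, -89.9,  10. ]), array([511.5, -90.5,  10. ])]
120 242 252 [431.3 -89.9  12. ]
150 240 253 [453.  -90.3  12. ]
180 241 253 [475.4 -89.9  12. ]
200 241 252 [490.9 -90.4  12. ]
[(array([81.6, 91.5]), np.int32(128), array([ 403.8, -212. ,   24. ])), (array([508.5, 230. ]), np.int32(142), array([522.9, 177.8,  24. ])), (array([227.6, 326.6]), np.int32(824), array([ 606.7, -107.6,   24. ]))]
```

Request:
jog_arm:
  series:
    - [[0,-0.2,3],[0,0,0],0]
    - [[0,-0.2,6],[0,0,0],0]
    - [[0,-0.2,7.4],[0,0,0],0]
    - [[0,-0.2,7.4],[0,0,0],-0.1]
    - [[0,-0.2,7.4],[0,0,0],-1]
    - [[0,-0.2,7.4],[0,0,0],-1]
    - [[0,-0.2,7.4],[0,0,0],-1]
    - [[0,-0.2,7.4],[0,0,0],-1]
    - [[0,-0.2,7.4],[0,0,0],-1]

```text
clock: 11.35
ee_pos: [493.0, -91.4, 31.6]
tcp_rot: [0.0, 3.14, 0.001]
wrist_force: [-0.1, 1.3, 7.5]
opening: 0.189
gripper_force: 25.0
```

Request:
jog_arm:
  series:
    - [[0,0,-3],[0,0,0],-1]
    - [[0,0,-6],[0,0,0],-1]
    - [[0,0,-8.5],[0,0,0],-1]
    - [[0,0,-8.5],[0,0,0],-1]
    - [[0,0,-8.5],[0,0,0],-1]

```text
clock: 11.85
ee_pos: [492.2, -92.1, 115.8]
tcp_rot: [0.001, 3.141, -0.0]
wrist_force: [-0.3, 0.2, -2.2]
opening: 0.185
gripper_force: 25.0
```

Run:
```python
from cell import r
from h import *
s=r.state();a=np.radians(-4.3)
T=lambda x,y:np.r_[561.5+x*np.cos(a)-y*np.sin(a),72.6+x*np.sin(a)+y*np.cos(a)]
x,y=T(-40,-30);print(s["ee_pos"],x,y,go(r,(x,y,115),85.7))
```

```text
[492.22529032 -92.05053984 115.81745098] 519.3632328542055 45.68359506729963 (array([-2.7 , 13.78,  0.08]), array([-0. ,  0. ,  4.2]))
```

Request:
jog_arm:
  series:
    - [[-0.7,4,0],[0,0,2],-1]
    - [[-1.5,8,0],[0,0,4.2],-1]
    - [[-2.2,11,0],[0,0,4.2],-1]
    - [[-2.7,13.8,0.1],[0,0,4.2],-1]
    - [[-2.7,13.8,0.1],[0,0,4.2],-1]
    - [[-2.7,13.8,0.1],[0,0,4.2],-1]
    - [[-2.7,13.8,0.1],[0,0,4.2],-1]

```text
clock: 12.55
ee_pos: [518.4, 44.5, 113.8]
tcp_rot: [-0.118, -3.137, 0.003]
wrist_force: [0.6, -1.1, -0.8]
opening: 0.19
gripper_force: 25.0
```

Run:
```python
from cell import r
from h import *
import pickle
s=r.state();print(s["ee_pos"],s["tcp_rot"])
p=r.camera_params("wrist");im=r.capture("wrist");cv2.imwrite("pics/w8.png",im);pickle.dump(p,open("w8.pkl","wb"))
```

```text
[518.35426329  44.54901284 113.78386968] [-0.11772864 -3.13703518  0.00318619]
```

View pics/w8.png

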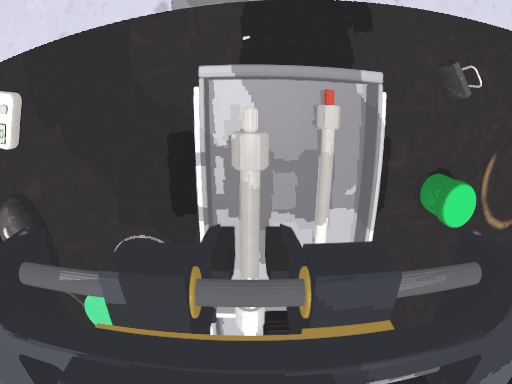

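Run:
```python
from h import *;import pickle
np.set_printoptions(suppress=True,precision=1)
p=pickle.load(open("w8.pkl","rb"))
L=plane(p,(382.5,75),30,1);R=plane(p,(199,68),30,1);E=plane(p,(250,108),90,1)
a=np.radians(-4.3);ax=np.r_[np.cos(a),np.sin(a)];ay=np.r_[-ax[1],ax[0]]
m=((L+R)/2)[:2];print(L,R,E,np.linalg.norm(L-R),"centre",m+140*ax)
f=lambda X:((X[:2]-m)@ax-140,(X[:2]-m)@ay)
print("end",f(E),"tcp",f(np.r_[518.35,44.55]),"long",f(plane(p,(329,92),12,1)),f(plane(p,(321,240),12,1)))
```

```text
[427.8 146.8  30. ] [417.8  17.5  30. ] [447.7  49.9  90. ] 129.69943358148373 centre [562.4  71.6]
end (np.float64(-112.76372306464032), np.float64(-30.24555685876199)) tcp (np.float64(-41.909862570603266), np.float64(-30.320458186226915)) long (np.float64(-125.09283678480527), np.float64(28.969104168764026)) (np.float64(-4.237808790115338), np.float64(29.595656740364376))
```

Request:
jog_arm:
  series:
    - [[0,0.1,3],[0,0,0],-1]
    - [[0,0.1,6],[0,0,0],-1]
    - [[0,0.1,7.2],[0,0,0],-1]
    - [[0,0.1,7.6],[0,0,0],-1]
    - [[0,0.1,7.8],[0,0,0],-1]
    - [[0,0.1,7.8],[0,0,0],-1]
    - [[0,0.1,7.8],[0,0,0],-1]

```text
clock: 13.3
ee_pos: [520.0, 47.3, 37.6]
tcp_rot: [0.116, 3.138, 0.001]
wrist_force: [-0.1, 0.5, -0.8]
opening: 0.189
gripper_force: 25.0
```

Request:
jog_arm:
  series:
    - [[0,0,0.1],[0,0,0],-1]
    - [[0,0,0.2],[0,0,0],-1]
    - [[0,0,0.2],[0,0,0],-1]
    - [[0,0,0.2],[0,0,0],-1]

```text
clock: 13.7
ee_pos: [519.8, 47.4, 35.6]
tcp_rot: [0.115, 3.138, 0.0]
wrist_force: [-0.2, 0.1, 5.4]
opening: 0.189
gripper_force: 25.0
```

Request:
jog_arm:
  series:
    - [[0,0,0],[0,0,0],-0.4]
    - [[0,0,0],[0,0,0],-0.4]
    - [[0,0,0],[0,0,0],-0.4]
    - [[0,0,-0.5],[0,0,0],-0.4]
    - [[0,0,-2],[0,0,0],-0.4]
    - [[0,0,-5],[0,0,0],-0.3]
    - [[0,0,-9],[0,0,0],0.6]
    - [[0,0,-11],[0,0,0],1]
    - [[0,0,-11],[0,0,0],1]

```text
clock: 14.6
ee_pos: [521.0, 47.5, 147.6]
tcp_rot: [0.116, 3.134, 0.002]
wrist_force: [0.3, -0.0, -0.7]
opening: 0.596
gripper_force: 0.0
```

Run:
```python
from cell import r
from h import *
print(r.state()["ee_pos"],go(r,(560,-109,145),90))
```

```text
[521.00449973  47.48580332 147.60713671] (array([ -5.05, -15.32,   0.26]), array([ 0.1,  0.3, -4.2]))
```

Request:
jog_arm:
  series:
    - [[-1.5,-4,0],[0,0,-2],1]
    - [[-2.5,-8,0],[0,0,-4.2],1]
    - [[-3.8,-12,0],[0,0,-4.2],1]
    - [[-5,-15.3,0],[0,0,-4.2],1]
    - [[-5,-15.3,0],[0,0,-4.2],1]
    - [[-5,-15.3,0],[0,0,-4.2],1]

```text
clock: 15.2
ee_pos: [557.3, -109.5, 143.7]
tcp_rot: [-0.003, -3.14, -0.001]
wrist_force: [-0.3, 0.7, -0.2]
opening: 1.004
gripper_force: 0.0
```

Run:
```python
from cell import r
from h import *
import pickle
np.set_printoptions(suppress=True,precision=1)
s=r.state();print(s["ee_pos"],s["tcp_rot"])
p=r.camera_params("wrist");im=r.capture("wrist");cv2.imwrite("pics/w9.png",im);pickle.dump(p,open("w9.pkl","wb"))
print([(c,s,plane(p,c,24,1)) for c,s in blobs(im,(50,120,60),(85,255,255),40)[0]])
sd=r.camera_params("side")
for n,uv,z in(("box corner",(352,310),0),("box c2",(366,235),0),("mouse",(343,297),20),("mouseL",(330,300),15)):print(n,plane(sd,uv,z))
```

```text
[ 557.3 -109.5  143.7] [-0.  -3.1 -0. ]
[(array([125.3,  20. ]), array([119,  16,  13,   9, 100], dtype=int32), array([ 406.4, -213.9,   24. ])), (array([508.9, 165.3]), array([506, 152,   6,  27, 125], dtype=int32), array([529. , 179.9,  24. ])), (array([251.3, 259.1]), array([ 221,  235,   62,   45, 2294], dtype=int32), array([ 622.8, -108.3,   24. ]))]
box corner [ 550.  -218.5    0. ]
box c2 [739.2 -78.4   0. ]
mouse [ 546.  -191.5   20. ]
mouseL [ 520.7 -178.4   15. ]
```

View pics/w9.png

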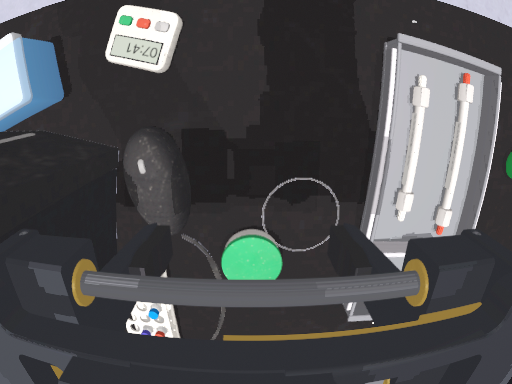

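Run:
```python
from h import *;import pickle
from cell import r
np.set_printoptions(suppress=True,precision=1)
p=pickle.load(open("w9.pkl","rb"));sd=r.camera_params("side");sc=r.camera_params("scene")
for uv in((118,150),(118,190),(118,232),(0,140),(165,275)):print(uv,plane(p,uv,0,1),plane(p,uv,100,1))
# box near-left top corner in side view
for uv in((375,198),(352,310),(410,232)):print("side",uv,[plane(sd,uv,z) for z in(100,150,200)])
print("TCPcam",-p["R"].T@p["t"])
for c in(251,252):print([plane(p,(c,v),24,1) for v in(235,)])
```

```text
(118, 150) [ 523.2 -235.4    0. ] [ 508.3 -187.6  100. ]
(118, 190) [ 563.1 -240.1    0. ] [ 533.1 -190.6  100. ]
(118, 232) [ 609.  -247.5    0. ] [ 561.6 -195.2  100. ]
(0, 140) [ 502.  -400.9    0. ] [ 495.2 -290.3  100. ]
(165, 275) [ 658.9 -201.1    0. ] [ 592.6 -166.3  100. ]
side (375, 198) [array([767. , -61.4, 100. ]), array([718.1, -96. , 150. ]), array([ 669.1, -130.6,  200. ])]
side (352, 310) [array([ 491.5, -259.4,  100. ]), array([ 462.2, -279.8,  150. ]), array([ 432.9, -300.3,  200. ])]
side (410, 232) [array([ 743.4, -188.5,  100. ]), array([ 696.1, -214. ,  150. ]), array([ 648.9, -239.5,  200. ])]
TCPcam [ 484.1 -109.5  263.6]
[array([ 598. , -108.5,   24. ])]
[array([ 598. , -107.6,   24. ])]
```

Run:
```python
from cell import r
from h import *
print(go(r,(628,-108,110),90),go(r,(628,-108,36),90))
```

```text
(array([-7.07, -0.02,  3.39]), array([ 0.1, -0.1,  0. ])) (array([-7.08, -0.03, 10.79]), array([ 0.1, -0.1,  0. ]))
```

Request:
jog_arm:
  series:
    - [[-4,0,1.5],[0,0,0],0.7]
    - [[-7.1,0,3.4],[0,0,0],0.7]
    - [[-7.1,0,5],[0,0,0],0.7]
    - [[-7.1,0,7],[0,0,0],0.7]
    - [[-7.1,0,9],[0,0,0],0.7]
    - [[-7.1,0,10.8],[0,0,0],0.7]
    - [[-7.1,0,10.8],[0,0,0],0.7]
    - [[-7.1,0,10.8],[0,0,0],-1]
    - [[-7.1,0,10.8],[0,0,0],-1]
    - [[-7.1,0,10.8],[0,0,0],-1]
  grip_force: 15

```text
clock: 16.25
ee_pos: [629.7, -108.8, 37.8]
tcp_rot: [0.0, 3.14, 0.0]
wrist_force: [-0.3, 0.6, 0.1]
opening: 0.634
gripper_force: 15.0
```

Request:
jog_arm:
  series:
    - [[0,0,0],[0,0,0],-1]
    - [[0,0,0],[0,0,0],-1]
    - [[0,0,-3],[0,0,0],-1]
    - [[0,0,-6],[0,0,0],-1]
    - [[0,0,-10],[0,0,0],-1]
    - [[0,0,-10],[0,0,0],-1]
    - [[0,0,-10],[0,0,0],-1]

```text
clock: 16.95
ee_pos: [629.3, -109.3, 137.5]
tcp_rot: [0.001, 3.14, -0.001]
wrist_force: [0.6, 0.2, -0.1]
opening: 0.637
gripper_force: 15.0
```

Run:
```python
from cell import r
from h import *
import pickle
s=r.state();a=np.radians(-4.3)
T=lambda x,y:np.r_[561.8+x*np.cos(a)-y*np.sin(a),72.4+x*np.sin(a)+y*np.cos(a)]
x,y=T(98,0);print(s["ee_pos"],s["opening"],x,y,go(r,(x,y,136),85.7))
```

```text
[ 629.26407899 -109.26046856  137.46811735] 0.636839503525849 659.5241430854613 65.05208477101989 (array([-3.02, 17.43,  0.14]), array([-0. ,  0.1,  4.3]))
```

Request:
jog_arm:
  series:
    - [[-0.7,4.5,0],[0,0,2],-1]
    - [[-1.5,9,0],[0,0,4.3],-1]
    - [[-2.3,13,0],[0,0,4.3],-1]
    - [[-3,17.4,0],[0,0,4.3],-1]
    - [[-3,17.4,0],[0,0,4.3],-1]
    - [[-3,17.4,0],[0,0,4.3],-1]
    - [[-3,17.4,0],[0,0,4.3],-1]

```text
clock: 17.65
ee_pos: [658.2, 63.0, 135.3]
tcp_rot: [-0.12, -3.137, 0.004]
wrist_force: [0.2, -0.1, -0.4]
opening: 0.64
gripper_force: 15.0
```

Run:
```python
from cell import r
from h import *
import pickle
s=r.state();print(s["ee_pos"],s["wrist_force"])
im=r.capture("side");cv2.imwrite("pics/s10.png",im);cv2.imwrite("pics/sc10.png",r.capture("scene"))
w=r.capture("wrist")
cv2.imwrite("pics/c10.png",np.hstack([cv2.resize(im[110:290,200:370],None,fx=2,fy=2),w[12:372,100:420]]))
pickle.dump(r.camera_params("wrist"),open("w10.pkl","wb"));cv2.imwrite("pics/w10.png",w)
```

```text
[658.16012313  62.97185006 135.25325853] [ 0.18018324 -0.05517192 -0.40967978]
```

View pics/c10.png

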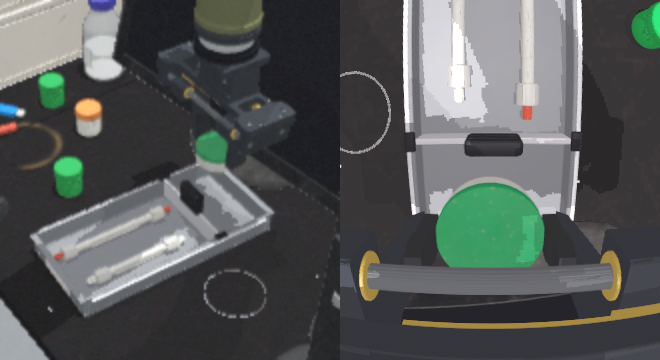

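The tin hangs level over the far compartment. In the wrist picture the divider's top edge is at row 150, from (174,150) to (334,149), and both columns lie straight and clear of it.

Run:
```python
from h import *;import pickle
np.set_printoptions(suppress=True,precision=1)
p=pickle.load(open("w10.pkl","rb"));im=cv2.imread("pics/w10.png");g=cv2.cvtColor(im,6)
for c in(200,215,310,325):print(c,g[140:166,c])
print(g[185,160:185],g[185,325:345])
L=plane(p,(333.5,185),30,1);R=plane(p,(174,185),30,1)
for c in(200,310):print(plane(p,(c,148),30,1),plane(p,(c,152),30,1))
print(L,R,(L+R)/2)
```

```text
200 [137 137 137 137 137 153 165 165 166 165 182 196 197 193 192 186 147 135
 136 135 135 135 134 134 134 134]
215 [137 137 137 137 138 160 165 166 166 165 188 197 196 194 192 183 138 136
 136 136 135 135 135 135 135 135]
310 [161 160 160 154 140 158 169 169 169 178 209 226 212 196 194 178 147 133
 133 133 133 132 132 132 132 132]
325 [108 108 107 108 108 108 109 156 170 174 200 208 198 197 195 181 135 108
 107 108 108 108 109 108 108 108]
[ 53  51  52  52  52  52  51  52 141 192 199 199 160 127 130 129 119 107
 106 106 106 106 106 116 129] [108 108 108 107 118 126 130 130 153 226 224 221 188  41  42  42  41  42
  41  42]
[616.8  27.3  30. ] [619.9  26.9  30. ]
[623.4 112.4  30. ] [626.6 112.2  30. ]
[654.8 131.1  30. ] [644.7   2.3  30. ] [649.8  66.7  30. ]
```

Run:
```python
from h import *;import pickle
from cell import r
np.set_printoptions(suppress=True,precision=1)
p=pickle.load(open("w10.pkl","rb"));im=cv2.imread("pics/w10.png")
h=cv2.inRange(cv2.cvtColor(im,40),(50,120,60),(85,255,255));ys=np.nonzero(h[:,250])[0];print(ys.min(),ys.max())
print(plane(p,(250,ys.min()),121.5,1),go(r,(661.5,65.2,60),85.7))
for y in(225,235,245):
    xs=np.nonzero(h[y,150:350])[0]+150;print(y,plane(p,(xs.min(),y),121.5,1),plane(p,(xs.max(),y),121.5,1))
```

```text
195 278
[628.6  65.2 121.5] (array([-0.3,  0.3,  7.6]), array([-0.1, -0.1, -0.2]))
225 [642.4  39.7 121.5] [646.1  87.7 121.5]
235 [647.7  36.9 121.5] [651.9  90.2 121.5]
245 [653.4  35.5 121.5] [657.6  90.2 121.5]
```

Request:
jog_arm:
  series:
    - [[-0.3,0.2,3],[0,0,0],-1]
    - [[-0.3,0.2,5],[0,0,0],-1]
    - [[-0.3,0.2,7],[0,0,0],-1]
    - [[-0.3,0.2,8.4],[0,0,0],-1]
    - [[-0.3,0.2,9],[0,0,0],-1]
    - [[-0.3,0.2,9.3],[0,0,0],-1]
    - [[-0.3,0.2,9.3],[0,0,0],-1]
    - [[-0.3,0.2,9.3],[0,0,0],-1]

```text
clock: 18.6
ee_pos: [662.8, 66.9, 44.6]
tcp_rot: [0.118, 3.138, 0.001]
wrist_force: [0.1, 0.2, -1.4]
opening: 0.641
gripper_force: 15.0
```

Request:
jog_arm:
  series:
    - [[0,0,0.1],[0,0,0],-1]
    - [[0,0,0.2],[0,0,0],-1]
    - [[0,0,0.3],[0,0,0],-1]
    - [[0,0,0.35],[0,0,0],-1]
    - [[0,0,0.35],[0,0,0],-1]

```text
clock: 19.1
ee_pos: [662.5, 66.9, 41.7]
tcp_rot: [0.118, 3.139, -0.0]
wrist_force: [-3.5, -0.1, 8.2]
opening: 0.64
gripper_force: 15.0
```

Request:
jog_arm:
  series:
    - [[0,0,0],[0,0,0],0.5]
    - [[0,0,0],[0,0,0],0.5]
    - [[0,0,0],[0,0,0],0.5]
    - [[0,0,-1],[0,0,0],0.5]
    - [[0,0,-4],[0,0,0],0.5]
    - [[0,0,-8],[0,0,0],0.5]
    - [[0,0,-11],[0,0,0],0.5]
    - [[4,0,-13],[0,0,0],0.3]
    - [[8,0,-13],[0,0,0],0.2]
    - [[8,0,-13],[0,0,0],0.2]

```text
clock: 20.1
ee_pos: [575.2, 73.0, 170.8]
tcp_rot: [-0.111, -3.131, 0.004]
wrist_force: [0.7, -0.0, -0.1]
opening: 0.599
gripper_force: 0.0
```

Run:
```python
from cell import r
from h import *
import pickle
np.set_printoptions(suppress=True,precision=1)
s=r.state();print(s["ee_pos"])
p=r.camera_params("wrist");im=r.capture("wrist");cv2.imwrite("pics/w11.png",im);pickle.dump(p,open("w11.pkl","wb"))
print([(c,s,plane(p,c,28,1)) for c,s in blobs(im,(50,120,60),(85,255,255),40)[0]])
h=cv2.inRange(cv2.cvtColor(im,40),(50,120,60),(85,255,255));ys=np.nonzero(h[:,250])[0];print(ys.min(),ys.max(),plane(p,(250,ys.min()),28,1))
sd=r.camera_params("side");sc=r.camera_params("scene");b=r.capture("side");a=r.capture("scene");cv2.imwrite("pics/s11.png",b);cv2.imwrite("pics/sc11.png",a)
B=[(c,s[4],plane(sd,c,28)) for c,s in blobs(b,(50,120,60),(85,255,255),20)[0]];A=[(c,s[4],plane(sc,c,28)) for c,s in blobs(a,(50,120,60),(85,255,255),20)[0]];print(B);print(A)
print(go(r,(540,315,150),80))
```

```text
[575.2  73.  170.8]
[(array([397.5, 129.8]), array([ 372,  110,   51,   43, 1726], dtype=int32), array([530.3, 217.9,  28. ])), (array([501.8, 199.4]), array([490, 183,  22,  37, 595], dtype=int32), array([615.3, 384.8,  28. ])), (array([250.3, 265.6]), array([ 223,  248,   55,   32, 1395], dtype=int32), array([660.3,  67. ,  28. ]))]
253 279 [645.6  67.7  28. ]
[(array([225.3, 154.5]), np.int32(204), array([618.3, 405.7,  28. ])), (array([233.9, 197.8]), np.int32(258), array([528.3, 217.7,  28. ])), (array([308.1, 208.8]), np.int32(221), array([663.2,  63. ,  28. ])), (array([474.4, 290.6]), np.int32(80), array([ 782.8, -349.6,   28. ]))]
[(array([329.6, 162.6]), np.int32(123), array([614.7, 421.9,  28. ])), (array([256.7, 189.3]), np.int32(325), array([533.3, 216. ,  28. ])), (array([263.4, 254. ]), np.int32(436), array([666. ,  61.8,  28. ]))]
(array([ 6.2, 23.8,  2.1]), array([0. , 0.1, 5.7]))
```

Request:
jog_arm:
  series:
    - [[1,4.5,0],[0,0,2],0.4]
    - [[2,9,0],[0,0,4],0.4]
    - [[3.5,13.5,0],[0,0,5.7],0.4]
    - [[4.5,18,1],[0,0,5.7],0.4]
    - [[5.5,22,2],[0,0,5.7],0.4]
    - [[6.2,23.8,2.1],[0,0,5.7],0.4]
    - [[6.2,23.8,2.1],[0,0,5.7],0.4]
    - [[6.2,23.8,2.1],[0,0,5.7],0.4]

```text
clock: 21.05
ee_pos: [539.9, 314.0, 149.0]
tcp_rot: [0.275, 3.128, -0.001]
wrist_force: [0.9, -1.1, -0.3]
opening: 0.695
gripper_force: 0.0
```

Run:
```python
from cell import r
from h import *
import pickle
np.set_printoptions(suppress=True,precision=1)
s=r.state();print(s["ee_pos"])
p=r.camera_params("wrist");im=r.capture("wrist");cv2.imwrite("pics/w12.png",im);pickle.dump(p,open("w12.pkl","wb"))
S=cv2.imread("pics/s11.png");C=cv2.imread("pics/sc11.png");lo,hi=(6,120,110),(20,255,255)
sd=r.camera_params("side");sc=r.camera_params("scene")
for n,P,I,f in(("w",p,im,1),("side",sd,S,0),("scene",sc,C,0)):print(n,[(c,s,plane(P,c,42,f)) for c,s in blobs(I,lo,hi,60)[0]])
h=cv2.inRange(cv2.cvtColor(im,40),lo,hi);c=max(blobs(im,lo,hi,60)[0],key=lambda q:q[1][4])[0]
ys=np.nonzero(h[:,int(c[0])])[0];print(plane(p,(c[0],ys.min()),42,1))
```

```text
[539.9 314.  149. ]
w [(array([267.6, 271.1]), array([246, 260,  43,  20, 667], dtype=int32), array([612.8, 317.1,  42. ]))]
side [(array([243.7, 164.2]), array([237, 159,  14,  11, 128], dtype=int32), array([626.1, 313.7,  42. ]))]
scene [(array([313.4, 181.3]), array([305, 175,  18,  14, 207], dtype=int32), array([630.5, 310.8,  42. ]))]
[601.3 318.8  42. ]
```

View pics/w12.png

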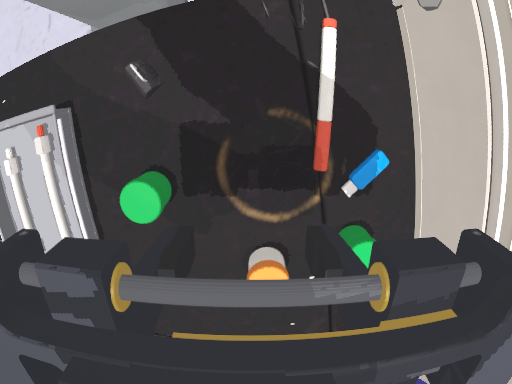

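Run:
```python
from cell import r
from h import *
import pickle
np.set_printoptions(suppress=True,precision=1)
p=pickle.load(open("w12.pkl","rb"))
print("base near",plane(p,(267,248),0,1),"lid lower edge",plane(p,(267,260),30,1),"lidLR",plane(p,(246,272),42,1),plane(p,(288,272),42,1))
print(tri([ray(r.camera_params("side"),(243.7,164.2)),ray(r.camera_params("scene"),(313.4,181.3))]))
print(go(r,(626.5,315,110),80),go(r,(626.5,315,36),80))
```

```text
base near [611.8 318.9   0. ] lid lower edge [608.2 317.8  30. ] lidLR [610.3 297.9  42. ] [617.4 335.   42. ]
(array([628.2, 316.3,  38.5]), np.float64(0.8698700195234277))
(array([-8.4,  1.8,  3.9]), array([-0.1,  0.1, -0.2])) (array([-8.4,  1.8, 11.3]), array([-0.1,  0.1, -0.2]))
```

Request:
jog_arm:
  series:
    - [[-4,0.9,0],[0,0,0],0.4]
    - [[-8.6,1.8,1],[0,0,0],0.4]
    - [[-8.6,1.8,4],[0,0,0],0.4]
    - [[-8.6,1.8,7],[0,0,0],0.4]
    - [[-8.6,1.8,9.5],[0,0,0],0.4]
    - [[-8.6,1.8,11.3],[0,0,0],0.4]
    - [[-8.6,1.8,11.3],[0,0,0],0.4]
    - [[-8.6,1.8,11.3],[0,0,0],-1]
    - [[-8.6,1.8,11.3],[0,0,0],-1]
    - [[-8.6,1.8,11.3],[0,0,0],-1]
  grip_force: 12

```text
clock: 22.1
ee_pos: [627.2, 318.0, 37.9]
tcp_rot: [0.274, 3.127, 0.002]
wrist_force: [0.9, 0.0, 0.4]
opening: 0.453
gripper_force: 0.3
```

Request:
jog_arm:
  series:
    - [[0,0,0],[0,0,0],-1]
    - [[0,0,0],[0,0,0],-1]
    - [[0,0,0],[0,0,0],-1]

```text
clock: 22.4
ee_pos: [627.3, 318.1, 37.8]
tcp_rot: [0.274, 3.127, 0.002]
wrist_force: [-0.7, -0.9, 7.0]
opening: 0.435
gripper_force: 12.0
```

Request:
jog_arm:
  series:
    - [[0,0,-3],[0,0,0],-1]
    - [[0,0,-6],[0,0,0],-1]
    - [[0,0,-9],[0,0,0],-1]
    - [[0,0,-12],[0,0,0],-1]
    - [[0,0,-12],[0,0,0],-1]
    - [[0,0,-12],[0,0,0],-1]

```text
clock: 23.0
ee_pos: [626.2, 317.7, 156.6]
tcp_rot: [0.274, 3.129, 0.001]
wrist_force: [-0.1, 0.6, -0.2]
opening: 0.437
gripper_force: 12.0
```

Run:
```python
from cell import r
from h import *
s=r.state();print(s["ee_pos"],s["opening"],s["gripper_force"],go(r,(662.5,66.5,155),85.7))
```

```text
[626.24672576 317.66869182 156.63528034] 0.4369387243208704 12.000115402042866 (array([ -7.93, -24.11,   0.16]), array([ 0. ,  0. , -5.7]))
```

Request:
jog_arm:
  series:
    - [[-1.3,-4,0],[0,0,-2],-1]
    - [[-2.6,-8,0],[0,0,-4],-1]
    - [[-4,-12,0],[0,0,-5.7],-1]
    - [[-5.3,-16,0],[0,0,-5.7],-1]
    - [[-6.6,-20,0],[0,0,-5.7],-1]
    - [[-7.9,-24.1,0.2],[0,0,-5.7],-1]
    - [[-7.9,-24.1,0.2],[0,0,-5.7],-1]
    - [[-7.9,-24.1,0.2],[0,0,-5.7],-1]
    - [[-7.9,-24.1,0.2],[0,0,-5.7],-1]

```text
clock: 23.9
ee_pos: [661.2, 68.5, 153.1]
tcp_rot: [-0.115, -3.137, -0.003]
wrist_force: [0.1, 0.2, 0.7]
opening: 0.44
gripper_force: 12.0
```

Run:
```python
from cell import r
from h import *
import pickle
np.set_printoptions(suppress=True,precision=1)
s=r.state();print(s["ee_pos"],s["opening"])
p=r.camera_params("wrist");im=r.capture("wrist");b=r.capture("side");a=r.capture("scene")
cv2.imwrite("pics/w13.png",im);cv2.imwrite("pics/s13.png",b);cv2.imwrite("pics/sc13.png",a);pickle.dump(p,open("w13.pkl","wb"))
f=lambda i,y,x,k:cv2.resize(i[y:y+k,x:x+k],(390,390),interpolation=cv2.INTER_CUBIC)
cv2.imwrite("pics/c13.png",np.hstack([f(b,130,250,110),f(im,180,170,165)]))
```

```text
[661.2  68.5 153.1] 0.43997152423369557
```

View pics/c13.png

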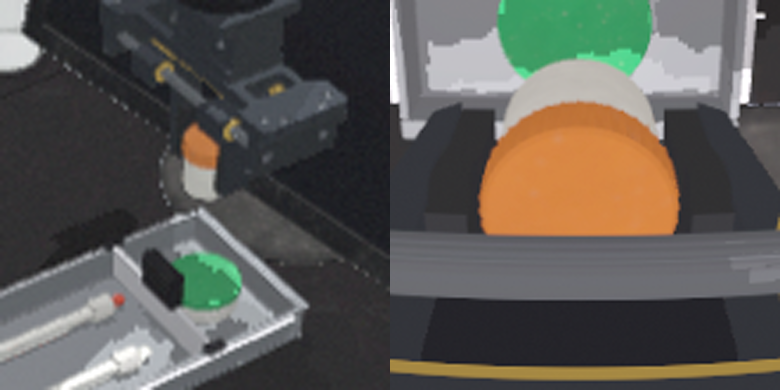

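The pot hangs upright in the jaws. The tin stands in the far compartment behind the tab; in the wrist crop its lid is above the white pot base.

```bash
cat > m.py <<'E'
from h import *;import pickle
from scipy.optimize import least_squares
np.set_printoptions(suppress=True,precision=1)
def fit(P,Rr):
    for _ in range(2):
        s=least_squares(lambda c:np.hypot(P[:,0]-c[0],P[:,1]-c[1])-Rr,P.mean(0)[:2],loss="soft_l1")
    return s.x,np.abs(s.fun).mean(),len(P)
E
python3 - <<'E'
from m import *
p=pickle.load(open("w13.pkl","rb"));im=cv2.imread("pics/w13.png")
g=cv2.inRange(cv2.cvtColor(im,40),(50,100,50),(85,255,255))
pts=[]
for y in range(150,212,2):
    xs=np.nonzero(g[y,180:320])[0]+180
    if len(xs)>5:pts+=[plane(p,(xs.min(),y),28,1),plane(p,(xs.max(),y),28,1)]
P=np.array(pts);print("tin",fit(P,29),P[0],P[-1])
o=cv2.inRange(cv2.cvtColor(im,40),(5,120,110),(20,255,255));pts=[]
zt=153.1-37.8
for y in range(245,278,2):
    xs=np.nonzero(o[y,180:320])[0]+180
    if len(xs)>5:pts+=[plane(p,(xs.min(),y),zt+42,1),plane(p,(xs.max(),y),zt+42,1)]
P=np.array(pts);print("pot lid",fit(P,20),(P[::2]+P[1::2])[:,1]/2, (P[1::2]-P[::2])[:,1])
# base near edge
h=cv2.cvtColor(im,40);c=250;print([ (y,tuple(h[y,c])) for y in range(198,230,3)])
E
```

```text
tin (array([662.5,  66.8]), np.float64(1.1552495359183974), 52) [634.6  58.3  28. ] [681.6  86.8  28. ]
pot lid (array([660.7,  68.4]), np.float64(0.6367072334821218), 34) [69.3 69.5 69.4 69.1 69.2 68.9 68.9 68.8 68.7 68.4 68.5 68.7 68.1 68.3
 68.2 67.9 68. ] [32.8 33.3 34.3 34.9 35.4 36.  36.1 37.2 37.3 37.9 37.6 38.1 38.3 38.
 38.1 37.8 37.4]
[(198, (np.uint8(72), np.uint8(158), np.uint8(157))), (201, (np.uint8(73), np.uint8(158), np.uint8(155))), (204, (np.uint8(72), np.uint8(117), np.uint8(213))), (207, (np.uint8(15), np.uint8(13), np.uint8(190))), (210, (np.uint8(19), np.uint8(15), np.uint8(190))), (213, (np.uint8(19), np.uint8(15), np.uint8(189))), (216, (np.uint8(15), np.uint8(13), np.uint8(190))), (219, (np.uint8(17), np.uint8(12), np.uint8(193))), (222, (np.uint8(11), np.uint8(47), np.uint8(191))), (225, (np.uint8(13), np.uint8(183), np.uint8(190))), (228, (np.uint8(13), np.uint8(181), np.uint8(192)))]
```

Request:
jog_arm:
  series:
    - [[-0.1,-0.2,3],[0,0,0],-1]
    - [[-0.1,-0.2,5],[0,0,0],-1]
    - [[-0.1,-0.2,7],[0,0,0],-1]
    - [[-0.1,-0.2,8],[0,0,0],-1]
    - [[-0.1,-0.2,8.4],[0,0,0],-1]
    - [[-0.1,-0.2,8.5],[0,0,0],-1]
    - [[-0.1,-0.2,8.5],[0,0,0],-1]
    - [[-0.1,-0.2,8.5],[0,0,0],-1]

```text
clock: 24.85
ee_pos: [663.7, 64.7, 70.2]
tcp_rot: [0.118, 3.138, 0.001]
wrist_force: [-0.2, -0.1, 0.9]
opening: 0.438
gripper_force: 12.0
```

Request:
jog_arm:
  series:
    - [[0.1,0.2,0.1],[0,0,0],-1]
    - [[0.1,0.2,0.2],[0,0,0],-1]
    - [[0.1,0.2,0.3],[0,0,0],-1]
    - [[0.1,0.2,0.4],[0,0,0],-1]
    - [[0.1,0.2,0.4],[0,0,0],-1]
    - [[0.1,0.2,0.4],[0,0,0],-1]

```text
clock: 25.45
ee_pos: [662.2, 66.6, 65.8]
tcp_rot: [0.118, 3.139, 0.0]
wrist_force: [-1.9, -0.6, 5.1]
opening: 0.437
gripper_force: 12.0
```

Contact at the expected height. Release, then rise and back off.

Request:
jog_arm:
  series:
    - [[0,0,0],[0,0,0],-0.05]
    - [[0,0,0],[0,0,0],0.1]
    - [[0,0,0],[0,0,0],0.2]
    - [[0,0,0],[0,0,0],0.2]
    - [[0,0,-1],[0,0,0],0.2]
    - [[0,0,-3],[0,0,0],0.2]
    - [[0,0,-6],[0,0,0],0.2]
    - [[0,0,-10],[0,0,0],0.2]
    - [[5,0,-13],[0,0,0],0.2]
    - [[10,0,-15],[0,0,0],0.2]

```text
clock: 26.45
ee_pos: [574.4, 73.6, 213.0]
tcp_rot: [0.12, 3.134, 0.003]
wrist_force: [0.3, 1.2, -0.1]
opening: 0.601
gripper_force: 0.0
```

Request:
jog_arm:
  series:
    - [[5,0,-3],[0,0,0],0.2]
    - [[7,0,-3],[0,0,0],0.2]
    - [[7,0,-3],[0,0,0],0.2]
    - [[7,0,-3],[0,0,0],0.2]

```text
clock: 26.85
ee_pos: [504.3, 78.5, 241.4]
tcp_rot: [0.117, 3.137, 0.0]
wrist_force: [-0.1, 0.7, 0.3]
opening: 0.6
gripper_force: 0.0
```

Run:
```python
from cell import r
from m import *
s=r.state();print(s["ee_pos"])
p=r.camera_params("wrist");im=r.capture("wrist");b=r.capture("side");a=r.capture("scene")
cv2.imwrite("pics/w14.png",im);cv2.imwrite("pics/s14.png",b)
pickle.dump(p,open("w14.pkl","wb"))
sd=r.camera_params("side");sc=r.camera_params("scene")
cs=[max((q for q in blobs(I,(5,120,110),(20,255,255),40)[0]),key=lambda q:q[1][4]) for I in(b,a)]
print(cs,tri([ray(sd,cs[0][0]),ray(sc,cs[1][0])]))
cw=blobs(im,(5,120,110),(20,255,255),40)[0];print(cw,[plane(p,q[0],67,1) for q in cw])
cv2.imwrite("pics/c14.png",np.hstack([cv2.resize(b[140:270,200:350],(450,390),interpolation=2),im[0:390,80:410]]) if 0 else np.hstack([cv2.resize(b[140:268,200:350],(450,384),interpolation=2),im[:,80:420]]))
```

```text
[504.3  78.5 241.4]
[(array([308.1, 197.2]), array([301, 191,  15,  13, 156], dtype=int32)), (array([264.2, 239.2]), array([254, 231,  21,  18, 294], dtype=int32))] (array([663.4,  66.2,  65.8]), np.float64(0.7515351433945886))
[(array([460.3, 160.4]), array([455, 145,  11,  31, 131], dtype=int32)), (array([249.4, 309.5]), array([237, 307,  26,   7, 144], dtype=int32))] [array([502.7, 334.7,  67. ]), array([676.8,  65. ,  67. ])]
```

View pics/c14.png

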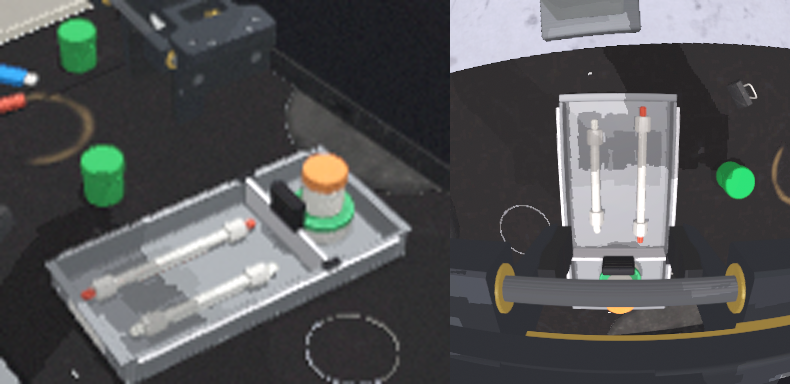

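Everything is placed. In the side view the pot stands upright on the tin (lid at (308,197), triangulated within 1 mm of the tin's centre and at the right height), and both columns lie straight and clear of the divider.

```bash
python3 -c "
from cell import r
print(r.close_job())"
```

```text
the job is handed in; nothing more can be done
None
```

I packed the kit and handed the job in at about 27 s of the 125 s allowed; no verdict came back, but the last pictures show the divider at about 0.10 m, both columns flat and straight in the near compartment, and the pot upright within a few millimetres of centre on the tin.

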